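Shut the drill jig and lock its leaf with the bayonet wing knob

ROBOT

A 6-joint arm with a two-finger parallel gripper is mounted at the origin on a cart in front of the work surface, level with it; the furniture and walls round the work are solid. World frame = base frame: x ahead of the robot, y to its left, z up, the work surface at z = 0. Lengths are in m, angles in rad, forces in N, time in s.
With the tool pointing down it reaches from about 0.35 to 0.975 m from the base axis. Payload 4.9 kg.
Tool frame: the origin (TCP) lies at the very end of the fingers, on their centre line; the grasp point (between the pads) lies 19 mm behind it (ctrl.grip_point_offset is the distance from the TCP to the grasp point, in m); z points along the fingers, y is the line along which they close (so a half turn about z gives the same grasp; the last joint's range is limited). The gripper opens to 85 mm and grips with 20 to 120 N. Pads are 22 mm wide; open, the fingers measure 114 mm over their backs; the gripper's body (76 mm by 85 mm) begins 54 mm behind the grasp point. The pads swing forward as they close: fully open they stand 13 mm farther back than shut.
Start: joints at [1.008, 0.053, 1.613, -0, 1.476, -0.119], TCP at [0.268, 0.564, 0.231] pointing down, gripper open.
Joint ranges: [-3.01, 3.01], [-1.01, 2.22], [0.06, 2.58], [-1.02, 4.17], [0.09, 2.62], [-3.14, 3.14]. Speed limits (rad/s): [2.57, 2.57, 3.14, 3.14, 3.14, 3.14].

INTERFACE

Orientations are given as a rotation vector (axis times angle).
In Python, from station import ctrl gives the robot as it stands.
- The arm moves only by the tool send_rows, never from a script. Its argument "rows" is a list of rows, each a list of 3 entries, a list of its own where there are three numbers: the finger opening in cm, from 0 to 8.54, then the shift along the tool's x, y, z in cm, then the turn about the tool's z in degrees. A call has 1 to 10 rows; each row shifts and turns the commanded pose from where the row before left it, along the tool's axes as they then stand; what a row does not reach is not made up. A row lasts 1/8 s, in which the tool goes at most 62.5 mm and 10.7 degrees, less where a joint would pass 70% of its speed; a pose out of reach is approached as far as the arm can. A call with a gripper value outside its range is refused whole. The fingers move at their own pace and stop on an object; "newtons" is the grip in N (left out, the last holds). Time passes only in rows, so rows that do not move let the fingers close. It gives the time, the measured TCP pose, the force, the opening and the grip force at its end, in the units of the state.
- ctrl.get_obs(): the state, without advancing time (a new reading comes with each control period).
- ctrl.get_image(name): name is "scene" or "top" or "wrist"; returns a dict with "frame" (420x560x3 uint8, red, green, blue), "range_z" (420x560 float32, m along the optical axis (not along the pixel's ray), 0 where there is no reading), "fx", "fy", "cx", "cy" (pixels), "k1" (the pictures are not rectified: a ray, as slopes to the right and down, at radius r is drawn at 1 + k1 r^2 times it, then the intrinsics apply), "cam_to_world" (4x4, takes a point from camera to world coordinates). Camera axes: x right, y down, z forward; pixel columns grow to the right and rows downward; lengths in m; the calibration is good to about 2 mm. A picture is of the moment at which its call begins.
- ctrl.finish_job(): hands the job in; it is judged then, once.
The state is a dict: "t": time; "q": joint angles; "dq": joint speeds; "effort": joint torques, N m; "tool_pos": TCP position; "tool_rot": TCP orientation; "contact_force": force on the tool from outside, world axes, zero at the start; "wrist_torque": the same for the moment, N m; "opening": finger opening in m; "grip_force": force on a finger pad.
Only numpy, scipy, OpenCV 4.12 (cv2) and the standard library are available. Lean on these libraries where they do the work, as an engineer would, in place of code of your own. Each camera call takes 0.05 s, during which the arm holds its last target. There are 200 camera calls.

TASK

Get the leaf drill jig ready for drilling: fold its hinged leaf down shut over the aluminium block, then take the wing knob out of the wooden stand, lower its two pins into the slots of the jig's barrel, push it in against the spring ring, twist it clockwise (seen from above) about a quarter turn to its stop and ease off so that the spring lifts the pins up into their notches. Finish while still gripping the knob by its wing, seated and locked like that, and keep hold of it until someone clips it: do not let go. Leave the block lying in the jig, and do not disturb the drill chuck, the tin and the caliper.

Things in the scene. Friction and masses are not known exactly. Their poses are not given: they have to be found in the camera images.
- jig: leaf drill jig fixed to the bench: green base plate 200 (x) x 104 (y) x 14 mm, origin at the centre of its underside, z up. The leaf is hinged at its far end (axis along y at x = +75, z = 49 mm) and opens upward. An upright steel bayonet barrel stands on it at x = -45, y = 0; the aluminium block lies at x = +30, y = 0
- barrel_mouth (a point): centre of the barrel's open top, 52 mm above the bench; axes as the jig's. Barrel 41 mm outside, bore 30 mm, open down to 14 mm above the bench. Two entry slots open at the top, on the jig's +x and -x sides, about 10 mm wide: pins enter when the knob's x axis is within 7 degrees of the jig's x axis, either way round. With the leaf shut it stands in the leaf's 48 mm hole
- lock_notch (a point): end of one of the two bayonet slots, in the barrel's wall 44 mm above the bench (the other lies opposite). Each slot runs down from its entry, then clockwise (from above) under a roof, and ends at a stop after 80 degrees, in a notch 4 mm higher than the roof; a pin held there by the spring cannot turn back
- leaf (a joint): angle of the leaf, rad: 0 = shut, level; starts at 1.0 to 1.4 and grows as the free end swings up. The hinge is stiff: the leaf stays where it is left (up to 0.8 N m to move it, 4 N at the tab) and stops at 0. Aluminium plate 82 mm wide, 10 mm thick, reaching 166 mm from the hinge axis; shut, its top is 54 mm above the bench
- leaf_tab (a point): point in the red finger tab on the leaf's free end, mid-thickness, 188 mm from the hinge axis; the tab is 6 mm thick, 30 mm wide, and reaches from 166 to 199 mm from the hinge. Its x axis points along the leaf to the hinge, its z axis out of the leaf's upper face (up when shut)
- leaf_hinge (a point): middle of the leaf's hinge axis, 49 mm above the bench
- spring_ring (a joint): how far the brass spring ring (62 mm outside, 43 mm inside, round the leaf's hole above the barrel) is pressed in, m: 0 = free, its top 67.5 mm above the bench with the leaf shut; 0.010 = solid. It pushes back with 3 N at 0 and 0.8 N more per mm. The knob's flange presses on it
- wing_knob: bayonet wing knob, 0.2 kg; origin on its axis in the underside of its steel flange, z up. Flange 60 mm across, 6 thick. Below: shaft 27 mm across to -27 mm, then a cone to -38 mm (14 across at its end). Two round pins 6.4 mm thick stick out along +x and -x to 19 mm from the axis, 20 mm below the origin. It starts upright in the stand, hanging by its flange, origin 44 mm above the bench
- wing_grip (a point): middle of the knob's black wing, 22 mm above the knob's origin, same axes; the wing is 50 mm long (x), 14 thick (y: grip it across y), from 6 to 34 mm above the origin. With the leaf shut, the knob's ORIGIN is 67.5 mm above the bench as it meets the spring ring, must be at 60 or less to turn (57.5 is solid; 9 to 11 N), and stands at 64 when locked, 80 degrees clockwise from entry
- stand: hardwood stand fixed to the bench, 115 (x) x 84 (y) x 44 mm, origin at the centre of its underside; the knob's hole (45 mm) is at x = -10, y = 0. Three drill shanks stick up to 18 mm out of it along its far edge, x = +47 mm
- alu_block: aluminium block 35 (x) x 70 (y) x 28 mm lying between dowels in the jig; origin at the centre of its underside. The shut leaf clears it by 2 mm
- chuck: bystander: drill chuck standing on the bench, 44 mm across, 62 mm tall; origin at the centre of its underside
- paste: bystander: red and white round tin, 62 mm across, 42 mm tall; origin at the centre of its underside
- vernier: bystander: caliper lying flat, 71 (x) x 200 (y) x 14 mm; origin at the centre of its underside
Things that resemble listed ones, but are neither listed nor needed, are in the scene too. What is shaped like the wing_knob but purple or yellow is not meant.

How it is judged:
By the outcome, as a careful person would: the job done as asked, in the order asked, and still so for the second after the job is handed in, while the arm keeps its last pose, push and grip.
It also fails if it takes over 64 s, if anything falls off the work surface, if the arm or the gripper's body presses on something with over 40 N, if the wrist force passes 120 N, or if a joint passes its speed limit or range.

## Working session

There is one attempt and no reset: what is moved stays moved. The work goes in short steps, Python scripts to look and compute and a tool call to move; the robot and the scene stay as the last step left them, time stands still between calls to the robot, and variables do not carry over. Pictures are saved under pics/ and viewed, at most 10 in all, crops included, and the job is handed in when it is done.

Besides the shell and the picture viewer there is one more tool, called after "Emit:" as name(argument=value, ...), one argument or row to a line, values as JSON. send_rows: Moves the arm, as the interface text tells. Its arguments: {"type":"object","properties":{"rows":{"type":"array","items":{"type":"array"}},"newtons":{"type":"number"}},"required":["rows"]}

```bash
mkdir -p pics; cat > h.py <<'E'
import numpy as np, cv2
from station import ctrl
from scipy.spatial.transform import Rotation as R
def grab(n):
    d=ctrl.get_image(n); return d
def save(d,name,crop=None,s=1):
    f=d['frame'][:,:,::-1]
    if crop: f=f[crop[1]:crop[3],crop[0]:crop[2]]
    cv2.imwrite('pics/'+name,cv2.resize(f,None,fx=s,fy=s,interpolation=cv2.INTER_CUBIC))
def cloud(d):
    h,w=d['range_z'].shape
    u,v=np.meshgrid(np.arange(w),np.arange(h))
    xd=(u-d['cx'])/d['fx']; yd=(v-d['cy'])/d['fy']
    x,y=xd.copy(),yd.copy()
    for _ in range(10):
        r2=x*x+y*y; x=xd/(1+d['k1']*r2); y=yd/(1+d['k1']*r2)
    z=d['range_z']; P=np.stack([x*z,y*z,z],-1)
    T=np.array(d['cam_to_world']); W=P@T[:3,:3].T+T[:3,3]
    W[z==0]=np.nan
    return W
E
python3 - <<'E'
from h import *
print(ctrl.get_obs())
a=grab('top');b=grab('scene')
np.savez('t0.npz',**a);np.savez('s0.npz',**b)
im=np.hstack([a['frame'],b['frame']])
cv2.imwrite('pics/top0.png',cv2.resize(a['frame'][:,:,::-1],(800,600)))
cv2.imwrite('pics/scene0.png',cv2.resize(b['frame'][:,:,::-1],(800,600)))
print(a['cam_to_world'],a['fx'],a['k1'],b['cam_to_world'])
E
```

```text
{'t': 0.0, 'q': array([ 1.00802720e+00,  5.33290970e-02,  1.61428861e+00, -1.47117304e-05,
        1.47600563e+00, -1.18996539e-01]), 'dq': array([-2.88475852e-04, -2.20199792e-04, -2.77481712e-04,  1.13361684e-03,
        1.40335730e-05, -7.04429418e-04]), 'effort': array([ 8.84028141e-04, -3.93662488e+01, -3.70188761e+01,  5.49666015e-05,
        6.89848443e-03, -1.98596058e-05]), 'tool_pos': array([0.26801042, 0.5639305 , 0.23008346]), 'tool_rot': array([-6.91221648e-01, -3.06392387e+00,  3.01329940e-03]), 'contact_force': array([-0.04545566,  0.13188354,  0.34345062]), 'wrist_torque': array([-0.00027171, -0.02792461, -0.04161702]), 'grip_force': 0.0, 'opening': 0.08532569365172596}
[[-0.00527584 -0.98748622  0.15761703  0.43127562]
 [-0.99998197  0.00566211  0.00200177 -0.0385501 ]
 [-0.00286917 -0.15760363 -0.98749829  0.9073486 ]
 [ 0.          0.          0.          1.        ]] 433.3166400635425 -0.04160383513326156 [[ 0.67363956 -0.39689799  0.62344345  0.04940496]
 [-0.73879973 -0.38402481  0.55380492 -0.47803057]
 [ 0.01961369 -0.83366476 -0.55192243  0.53115432]
 [ 0.          0.          0.          1.        ]]
```

View pics/top0.png

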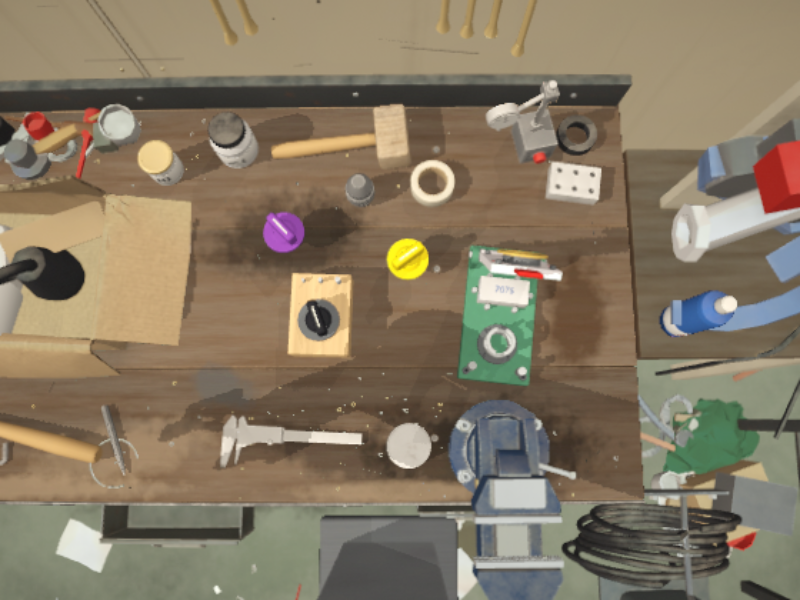

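View pics/scene0.png

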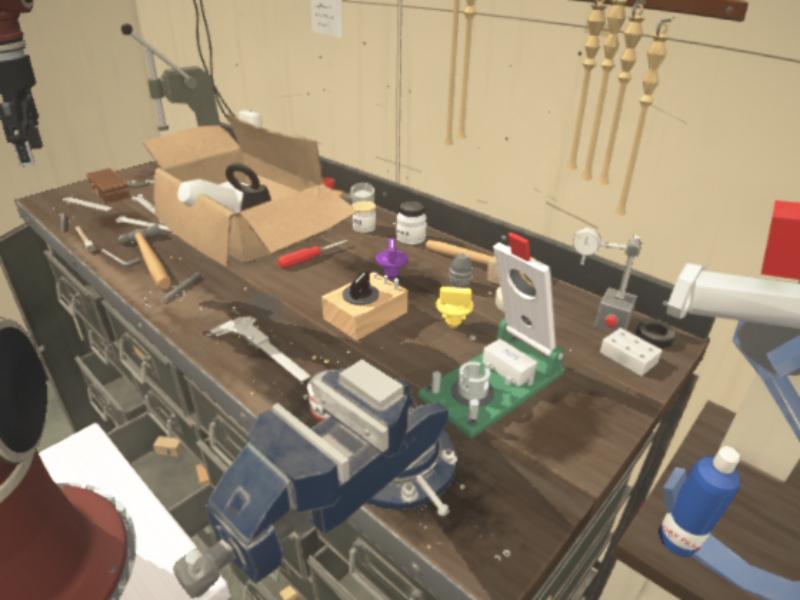

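The top view shows the jig at about (500,315), with the hinge end up at (510,258), the leaf standing nearly vertical and the red tab at (540,273). There are three knob-like things: black in the wooden stand (318,318), purple (284,232) and yellow (408,258). Only the black one is in the stand and not an excluded colour, so it is the one meant. Next I measure.

```bash
python3 - <<'E'
from h import *
a=dict(np.load('t0.npz'));W=cloud(a);hsv=cv2.cvtColor(a['frame'],cv2.COLOR_RGB2HSV)
H,S,V=[hsv[...,i].astype(int) for i in range(3)]
s=0.7
def box(x0,y0,x1,y1):
    m=np.zeros(H.shape,bool);m[int(y0*s):int(y1*s),int(x0*s):int(x1*s)]=1;return m
def rect(P):
    (c,sz,an)=cv2.minAreaRect(P[:,:2].astype(np.float32)*1000);return np.round(c,1),np.round(sz,1),round(an,2)
Z=W[...,2]
# jig base plate
m=box(440,230,560,400)&(H>50)&(H<90)&(S>80)&(Z>0.005)&(Z<0.022)
P=W[m];print('jig',m.sum(),rect(P),np.median(P[:,2]))
m=box(470,270,540,310)&(S<60)&(Z>.035)&(Z<.05);print('block',m.sum(),rect(W[m]),np.median(Z[m]))
m=box(470,320,525,365)&(S<80)&(Z>.047)&(Z<.058);P=W[m];print('barrel',m.sum(),cv2.minEnclosingCircle((P[:,:2]*1000).astype(np.float32)),np.median(Z[m]))
m=box(280,265,360,365)&(Z>.038)&(Z<.048)&(S>50)&(H<40);print('stand',m.sum(),rect(W[m]),np.median(Z[m]))
m=box(295,295,345,345)&(Z>.046)&(Z<.053);P=W[m];print('flange',m.sum(),cv2.minEnclosingCircle((P[:,:2]*1000).astype(np.float32)),np.median(Z[m]))
m=box(295,295,345,345)&(Z>.072)&(Z<.084);print('wing',m.sum(),rect(W[m]),np.median(Z[m]),W[m].mean(0))
b=dict(np.load('s0.npz'));Wb=cloud(b);hb=cv2.cvtColor(b['frame'],cv2.COLOR_RGB2HSV)
m=np.zeros(H.shape,bool);m[int(230*s):int(265*s),int(500*s):int(535*s)]=1
m&=(hb[...,1]>150)&((hb[...,0]<10)|(hb[...,0]>170));P=Wb[m];print('tab scene',m.sum(),np.nanmedian(P,0),np.nanmin(P,0),np.nanmax(P,0))
# leaf face in scene
m=np.zeros(H.shape,bool);m[int(240*s):int(350*s),int(495*s):int(555*s)]=1
m&=(hb[...,1]<60)&(Wb[...,2]>.07)&(Wb[...,2]<.25);P=Wb[m];P=P[np.abs(P-np.median(P,0)).max(1)<.12]
c=np.median(P,0);
for _ in range(5):
    u,sv,vt=np.linalg.svd(P-P.mean(0),full_matrices=False);n=vt[2];d=(P-P.mean(0))@n;P=P[abs(d)<max(.004,1.5*d.std())]
print('leaf',len(P),P.mean(0),n*np.sign(-n[0]),d.std(),P.min(0),P.max(0))
save(a,'knobcrop.png',(180,130,420,290),3)
E
```

```text
jig 2231 (array([ 577.3, -180.2]), array([102.5, 198.4]), 83.18) 0.013958767078138479
block 605 (array([ 608.2, -184.6]), array([70.1, 36. ]), 83.07) 0.04170054710145632
barrel 134 ((533.5714111328125, -175.54493713378906), 20.629980087280273) 0.05153286393662282
stand 1636 (array([575.1,  78.3]), array([ 84.6, 115.8]), 88.13) 0.0441518529281551
flange 464 ((564.7093505859375, 75.9432373046875), 45.7001953125) 0.04994379653522063
wing 178 (array([565.6,  78.9]), array([49.6, 14.3]), 20.99) 0.07760656885056633 [0.56517036 0.07842839 0.07741229]
tab scene 188 [ 0.58773153 -0.18356652  0.22446441] [ 0.58228648 -0.19652682  0.03611185] [0.91428637 0.02130854 0.23826675]
leaf 1513 [ 0.61479332 -0.1875326   0.14195173] [-0.93379016  0.12170509 -0.33648745] 0.001197470963162062 [ 0.58633933 -0.22884233  0.07003657] [ 0.64524252 -0.14184506  0.20737844]
```

View pics/knobcrop.png

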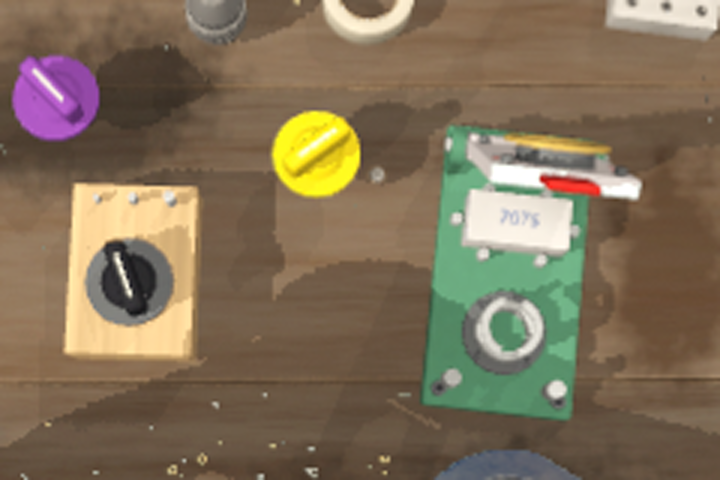

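The crop confirms it: black wing on a steel flange in the wooden stand at (125,278), with purple at (57,97) and yellow at (316,153) both outside it. The measurements agree with each other: jig yaw is about −6.9°, the leaf is at about 1.23 rad, and the wing yaw is 21°. Next I check obstacle heights and plan the leaf waypoints.

```bash
cat >> h.py <<'E'
YJ=np.deg2rad(-6.9);JC=np.array([.5773,-.1802])
def jig(x,y): return JC+np.array([[np.cos(YJ),-np.sin(YJ)],[np.sin(YJ),np.cos(YJ)]])@np.array([x,y])
def go(xyz,ydeg=None):
    o=ctrl.get_obs();M=R.from_rotvec(o['tool_rot']).as_matrix()
    a=np.degrees(np.arctan2(M[1,1],M[0,1]));t=0
    if ydeg is not None:
        t=-((ydeg-a+90)%180-90); M=M@R.from_euler('z',t,degrees=True).as_matrix()
    print('pos',o['tool_pos'].round(4),'yang %.1f turn %.1f'%(a,t),'shift cm (after turn)',(M.T@(np.array(xyz)-o['tool_pos'])*100).round(2))
E
python3 - <<'E'
from h import *
Ws=[cloud(dict(np.load(f))).reshape(-1,3) for f in('t0.npz','s0.npz')];P=np.vstack(Ws);P=P[~np.isnan(P).any(1)]
for x0 in np.arange(.3,.9,.05):
    row=[]
    for y0 in np.arange(-.4,.25,.05):
        m=(P[:,0]>=x0)&(P[:,0]<x0+.05)&(P[:,1]>=y0)&(P[:,1]<y0+.05)
        row.append(int(1000*np.percentile(P[m,2],99)) if m.sum()>3 else -1)
    print('%.2f'%x0,row)
h=(75,0);prev=None
for th,r in zip([1.227,1.05,.9,.75,.6,.45,.3,.15,.05,0],np.linspace(185,191,10)):
    c,s=np.cos(th),np.sin(th)
    x=-r*c+3*s+11;z=49+r*s+3*c
    if prev: print('th',th,'tool dx,dz cm',round(-(x-prev[0])/10,2),round(-(z-prev[1])/10,2))
    else: print('start rel hinge',x,z)
    prev=(x,z)
s=jig(75-33,0);print(s);go([s[0],s[1],.32],83.1)
E
```

```text
0.30 [3, 3, 34, 160, 162, 161, 3, 3, 3, 3, 3, 3, 3]
0.35 [3, 3, 35, 158, 162, 160, 43, 44, 8, 8, 12, 13, 9]
0.40 [2, 3, 3, 95, 95, 95, 43, 43, 8, 8, 11, 12, 9]
0.45 [2, 3, 3, 45, 16, 44, 3, 3, 3, 3, 3, 3, 4]
0.50 [2, 3, 3, 19, 54, 44, 3, 3, 46, 79, 46, 3, 3]
0.55 [3, 3, 3, 207, 237, 205, 3, 3, 46, 80, 51, 3, 3]
0.60 [252, 3, 3, 195, 206, 206, 54, 73, 56, 62, 52, 3, 3]
0.65 [247, 3, 3, 56, 75, 59, 73, 73, 3, 3, 74, 46, 3]
0.70 [3, 18, 3, 3, 3, 3, 24, 3, 52, 3, 74, 68, 3]
0.75 [2, 28, 27, 3, 3, 26, 27, 3, 64, 3, 3, 3, 3]
0.80 [2, 26, 52, 148, 162, 24, 35, 53, 33, 30, 27, 77, 79]
0.85 [2, 21, 52, 428, 475, 484, 479, 53, 47, 4, 461, 455, 79]
0.90 [478, 506, 499, 493, 488, 478, 474, 472, 468, 463, 459, 453, 452]
start rel hinge -48.532336218610446 224.18533313138494
th 1.05 tool dx,dz cm 3.02 1.26
th 0.9 tool dx,dz cm 2.37 1.47
th 0.75 tool dx,dz cm 2.13 1.82
th 0.6 tool dx,dz cm 1.84 2.12
th 0.45 tool dx,dz cm 1.51 2.38
th 0.3 tool dx,dz cm 1.14 2.59
th 0.15 tool dx,dz cm 0.74 2.74
th 0.05 tool dx,dz cm 0.29 1.88
th 0 tool dx,dz cm 0.11 0.95
[42.27310836 -5.22594723]
pos [0.268  0.564  0.2302] yang 64.6 turn -18.5 shift cm (after turn) [-4239.64   -70.18   -12.2 ]
```

```bash
python3 - <<'E'
from h import *
P=np.vstack([cloud(dict(np.load(f))).reshape(-1,3) for f in('t0.npz','s0.npz')]);P=P[~np.isnan(P).any(1)]
m=(P[:,0]<.52)&(P[:,0]>.25)&(P[:,1]>-.3)&(P[:,1]<0)
for z in(.06,.09,.12,.15): q=P[m&(P[:,2]>z)];print(z,np.percentile(q[:,0],99.5),len(q))
s=jig(.042,0);print(s);go([s[0],s[1],.32],83.1)
E
```

```text
0.06 0.42462275765330126 10567
0.09 0.40994970476766635 9151
0.12 0.38102362116181804 6017
0.15 0.35631921742381534 2062
[ 0.61899581 -0.18524575]
pos [0.268  0.564  0.2302] yang 64.6 turn -18.5 shift cm (after turn) [-43.84 -70.18  -8.9 ]
```

Emit:
send_rows(
  rows=[
    [0,[0,0,-4.5],-9.2],
    [0,[0,0,-4.5],-9.3],
    [0,[-2.9,-4.7,0],0],
    [0,[-2.9,-4.7,0],0],
    [0,[-2.9,-4.7,0],0],
    [0,[-2.9,-4.7,0],0],
    [0,[-2.9,-4.7,0],0],
    [0,[-2.9,-4.7,0],0],
    [0,[-2.9,-4.7,0],0],
    [0,[-2.9,-4.7,0],0],
  ],
)

```text
t: 1.35
tool_pos: [0.4535, 0.1615, 0.3209]
tool_rot: [-0.19, -3.136, 0.0]
contact_force: [1.3, 0.7, 0.7]
opening: -0.0002
grip_force: 0.0
```

Emit:
send_rows(
  rows=[
    [0,[-2.9,-4.7,0],0],
    [0,[-2.9,-4.7,0],0],
    [0,[-2.9,-4.7,0],0],
    [0,[-2.9,-4.7,0],0],
    [0,[-2.9,-4.7,0],0],
    [0,[0,0,0],0],
    [0,[0,0,0],0],
  ],
)

```text
t: 2.22
tool_pos: [0.5686, -0.0874, 0.3206]
tool_rot: [-0.19, -3.135, -0.001]
contact_force: [-0.2, 0.3, 0.0]
opening: 0.0
grip_force: 0.0
```

```bash
python3 - <<'E'
from h import *
s=jig(.042,0);go([s[0],s[1],.224],83.1);d=grab('wrist');save(d,'w1.png')
d=grab('scene');save(d,'s1.png',(300,100,480,320),2.5)
E
```

```text
pos [ 0.5686 -0.0874  0.3206] yang 83.1 turn -0.0 shift cm (after turn) [-6.19 -9.11  9.65]
```

View pics/s1.png

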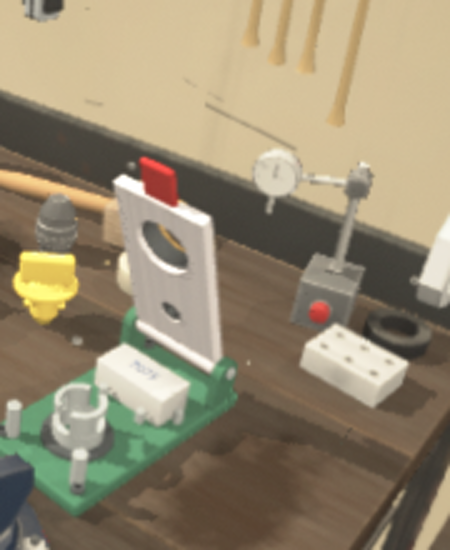

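The scene crop shows the leaf still open, its red tab at (158,182) and the area behind it clear. The gripper is still outside the crop, because I sent two rows too few. I'll complete the approach and descend behind the tab.

Emit:
send_rows(
  rows=[
    [0,[-3.1,-4.55,0],0],
    [0,[-3.1,-4.55,0],0],
    [0,[0,0,0],0],
    [0,[0,0,3],0],
    [0,[0,0,3],0],
    [0,[0,0,3.6],0],
    [0,[0,0,0],0],
  ],
)

```text
t: 3.2
tool_pos: [0.6174, -0.1828, 0.2218]
tool_rot: [-0.186, -3.13, -0.004]
contact_force: [-0.9, 0.1, -0.2]
opening: 0.0001
grip_force: 0.0
```

Emit:
send_rows(
  rows=[
    [0,[0.8,0,0],0],
    [0,[0.8,0,0],0],
    [0,[1.5,0,0.6],0],
    [0,[1.5,0,0.66],0],
    [0,[1.2,0,0.75],0],
    [0,[1.2,0,0.75],0],
    [0,[0,0,0],0],
  ],
)

```text
t: 4.08
tool_pos: [0.5488, -0.1767, 0.1969]
tool_rot: [-0.19, -3.134, -0.001]
contact_force: [-0.6, 0.3, -0.0]
opening: -0.0004
grip_force: 0.0
```

```bash
python3 - <<'E'
from h import *
print(ctrl.get_obs()['tool_pos'])
d=grab('scene');save(d,'s2.png',(280,80,480,320),2.5)
E
```

```text
[ 0.54881678 -0.17665283  0.19689012]
```

View pics/s2.png

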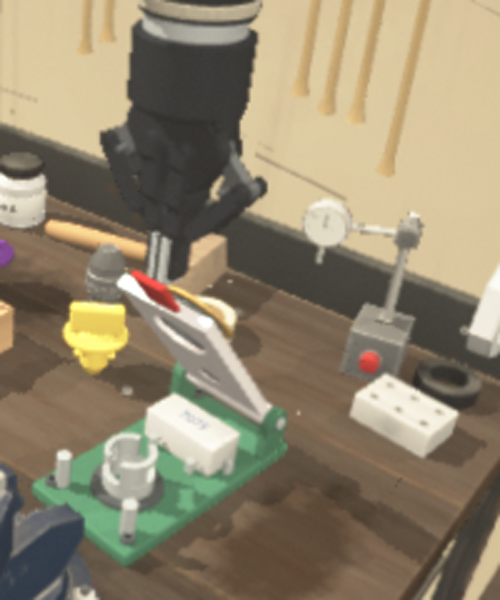

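The tab is being folded: the fingers are on it at about (160,275) and the leaf is at about 0.9 rad. I'll continue along the arc.

Emit:
send_rows(
  rows=[
    [0,[1.07,0,0.91],0],
    [0,[1.06,0,0.91],0],
    [0,[0.92,0,1.06],0],
    [0,[0.92,0,1.06],0],
    [0,[0.76,0,1.19],0],
    [0,[0.75,0,1.19],0],
    [0,[0.57,0,1.3],0],
    [0,[0.57,0,1.3],0],
    [0,[0.37,0,1.37],0],
    [0,[0.37,0,1.37],0],
  ],
)

```text
t: 5.38
tool_pos: [0.4767, -0.168, 0.0801]
tool_rot: [0.19, 3.136, 0.0]
contact_force: [0.5, 0.4, -0.0]
opening: 0.0001
grip_force: 0.1
```

Emit:
send_rows(
  rows=[
    [0,[0.15,0,0.9],0],
    [0,[0.14,0,0.9],0],
    [0,[0.1,0,0.5],0],
    [0,[0,0,0.3],0],
    [0,[0,0,0.1],0],
    [0,[0,0,0],0],
  ],
)

```text
t: 6.12
tool_pos: [0.4733, -0.1677, 0.0544]
tool_rot: [0.19, 3.135, -0.0]
contact_force: [-0.7, -0.5, 0.0]
opening: -0.0
grip_force: 0.0
```

Emit:
send_rows(
  rows=[
    [0,[0,0,0.1],0],
    [0,[0,0,0.1],0],
    [0,[0,0,0.1],0],
    [0,[0,0,0],0],
  ],
)

```text
t: 6.62
tool_pos: [0.4732, -0.1677, 0.052]
tool_rot: [-0.19, -3.136, 0.0]
contact_force: [-2.7, 1.2, 5.5]
opening: 0.0001
grip_force: 2.8
```

Emit:
send_rows(
  rows=[
    [0,[0,0,0.1],0],
    [0,[0,0,0.1],0],
    [0,[0,0,0],0],
  ],
)

```text
t: 7.0
tool_pos: [0.4733, -0.1677, 0.0519]
tool_rot: [-0.189, -3.134, -0.0]
contact_force: [-8.9, 3.4, 17.9]
opening: 0.0001
grip_force: 8.8
```

The leaf is on its stop: the force is rising while z stays the same. I'll lift and measure the leaf angle and knob from the new view.

Emit:
send_rows(
  rows=[
    [0,[0,0,-3],0],
    [4,[0,0,-5],0],
    [4,[0,0,-5],0],
    [4,[0,0,0],0],
  ],
)

```text
t: 7.5
tool_pos: [0.4759, -0.169, 0.1848]
tool_rot: [0.189, 3.126, -0.007]
contact_force: [-0.2, 1.1, 0.5]
opening: 0.04
grip_force: 0.0
```

```bash
python3 - <<'E'
from h import *
b=grab('scene');W=cloud(b);np.savez('s3.npz',**b);save(b,'s3.png')
J=np.array([[np.cos(YJ),-np.sin(YJ)],[np.sin(YJ),np.cos(YJ)]])
X=(W[...,:2]-JC)@J
Z=W[...,2]
m=(abs(X[...,1])<.035)&(X[...,0]>-.088)&(X[...,0]<.065)&(Z>.045)&(Z<.065)
m&=np.hypot(X[...,0]+.045,X[...,1])>.036
A=np.c_[X[m][:,0],np.ones(m.sum())];k,*_=np.linalg.lstsq(A,Z[m],rcond=None);print('leaf slope',k,m.sum(),np.median(Z[m]))
hsv=cv2.cvtColor(b['frame'],cv2.COLOR_RGB2HSV)
m=(np.hypot(X[...,0]+.045,X[...,1])<.034)&(Z>.063)&(Z<.072)
P=W[m];print('ring',m.sum(),cv2.minEnclosingCircle((P[:,:2]*1000).astype(np.float32)),np.median(P[:,2]))
a=grab('top');W=cloud(a);Z=W[...,2];X=(W[...,:2]-JC)@J;np.savez('t3.npz',**a)
m=(np.hypot(X[...,0]+.045,X[...,1])<.036)&(Z>.063)&(Z<.072)
P=W[m];print('ring top',m.sum(),cv2.minEnclosingCircle((P[:,:2]*1000).astype(np.float32)),np.median(P[:,2]),jig(-.045,0))
m=(np.hypot(W[...,0]-.5654,W[...,1]-.0787)<.032)&(Z>.046)&(Z<.054);P=W[m];print('flange',cv2.minEnclosingCircle((P[:,:2]*1000).astype(np.float32)),m.sum())
m=(np.hypot(W[...,0]-.5654,W[...,1]-.0787)<.032)&(Z>.07);P=W[m];print('wing',cv2.minAreaRect((P[:,:2]*1000).astype(np.float32)),m.sum())
go([.5654,.0787,.15],111)
E
```

```text
leaf slope [0.00325365 0.05523582] 968 0.054805619976403874
ring 363 ((533.71923828125, -175.1009521484375), 32.43077087402344) 0.06799165895697001
ring top 126 ((536.439697265625, -161.1130828857422), 26.463287353515625) 0.0675341773393282 [ 0.53262592 -0.17479384]
flange ((565.10791015625, 78.85934448242188), 31.653926849365234) 455
wing ((565.5753173828125, 78.82794189453125), (49.30098342895508, 14.192084312438965), 20.56629180908203) 181
pos [ 0.4732 -0.1677  0.1794] yang 83.1 turn -27.9 shift cm (after turn) [-17.44  19.7    2.94]
```

The leaf is shut (slope 0.003 rad, top at 55 mm), and the ring is centred at (533.7, −175.1), which matches the jig estimate. On to the knob.

Emit:
send_rows(
  rows=[
    [4,[0,0,0],-9.2],
    [4,[0,0,0],-9.2],
    [4,[0,0,0],-9.3],
    [4,[-3.5,3.94,0],0],
    [4,[-3.5,3.94,0],0],
    [4,[-3.5,3.94,0],0],
    [4,[-3.5,3.94,0],0],
    [4,[-3.44,3.94,0],0],
    [4,[0,0,0],0],
    [4,[0,0,0],0],
  ],
)

```text
t: 8.85
tool_pos: [0.5651, 0.0783, 0.177]
tool_rot: [0.566, -3.086, -0.0]
contact_force: [-0.3, 0.6, -0.3]
opening: 0.0402
grip_force: 0.0
```

```bash
python3 - <<'E'
from h import *
go([.5654,.0788,.054],110.8)
d=grab('wrist');W=cloud(d);Z=W[...,2];save(d,'w2.png')
m=(np.hypot(W[...,0]-.5654,W[...,1]-.0787)<.034)&(Z>.07)&(Z<.09);P=W[m]
if m.sum()>20: print('wing',cv2.minAreaRect((P[:,:2]*1000).astype(np.float32)),m.sum(),np.median(P[:,2]))
m=(np.hypot(W[...,0]-.5654,W[...,1]-.0787)<.034)&(Z>.047)&(Z<.053);P=W[m]
if m.sum()>20: print('flange',cv2.minEnclosingCircle((P[:,:2]*1000).astype(np.float32)),m.sum(),np.median(P[:,2]))
E
```

```text
pos [0.5651 0.0783 0.177 ] yang 110.8 turn -0.0 shift cm (after turn) [-0.09  0.03 12.3 ]
wing ((565.345947265625, 80.01184844970703), (49.029380798339844, 13.610212326049805), 20.610061645507812) 1411 0.07801126393222313
flange ((565.9019775390625, 79.94976043701172), 29.86062240600586) 2784 0.050515779315274206
```

View pics/w2.png

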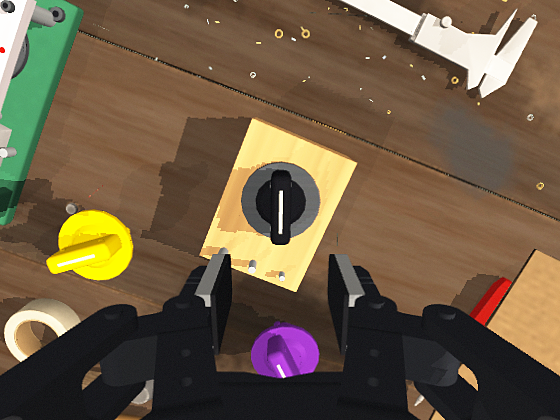

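The wrist view shows the black wing at (281,207), vertical in the picture and centred between the finger pads at (215,300) and (345,300). The shanks at (222,255), (252,267) and (281,276) are clear of the fingers. I'll descend and grip.

Emit:
send_rows(
  rows=[
    [4,[-0.08,0.09,3],0],
    [4,[0,0,3],0],
    [4,[0,0,3],0],
    [4,[0,0,2],0],
    [4,[0,0,1.3],0],
    [4,[0,0,0],0],
    [0.8,[0,0,0],0],
    [0.8,[0,0,0],0],
    [0.8,[0,0,0],0],
    [0.8,[0,0,0],0],
  ],
  newtons=80,
)

```text
t: 10.15
tool_pos: [0.5679, 0.0796, 0.0578]
tool_rot: [-0.566, 3.087, -0.001]
contact_force: [0.2, -0.1, 5.9]
opening: 0.012
grip_force: 81.0
```

Emit:
send_rows(
  rows=[
    [0.8,[0,0,0],0],
    [0.8,[0,0,0],0],
  ],
)

```text
t: 10.4
tool_pos: [0.5679, 0.0796, 0.0578]
tool_rot: [-0.566, 3.087, -0.001]
contact_force: [-0.2, 0.6, 6.1]
opening: 0.0122
grip_force: 81.0
```

```bash
python3 - <<'E'
from h import *
o=ctrl.get_obs();print(o['contact_force'],o['wrist_torque'],o['q'],o['opening']);go([.5654,.0788,.054],110.8)
d=grab('wrist');W=cloud(d);Z=W[...,2];
m=(np.hypot(W[...,0]-.566,W[...,1]-.0797)<.036)&(Z>.046)&(Z<.054);P=W[m]
if m.sum()>20: print('flange',cv2.minEnclosingCircle((P[:,:2]*1000).astype(np.float32)),m.sum(),np.median(P[:,2]))
s=grab('scene');f=s['frame'][165:245,205:305]
cv2.imwrite('pics/g1.png',np.hstack([cv2.resize(d['frame'],(480,360))[:,:,::-1],cv2.resize(f,None,fx=3,fy=4.5,interpolation=2)[:,:,::-1]]))
E
```

```text
[-0.16537618  0.564773    6.14544679] [-0.03027338  0.11298223  0.00592494] [ 9.57547764e-03  1.00900995e-01  1.86855213e+00 -1.10228812e-04
  1.16931102e+00 -1.92385765e+00] 0.012229808304273289
pos [0.5679 0.0796 0.0578] yang 110.8 turn -0.0 shift cm (after turn) [0.27 0.01 0.38]
flange ((563.9154052734375, 79.63868713378906), 34.92311096191406) 5637 0.050521687277922084
```

View pics/g1.png

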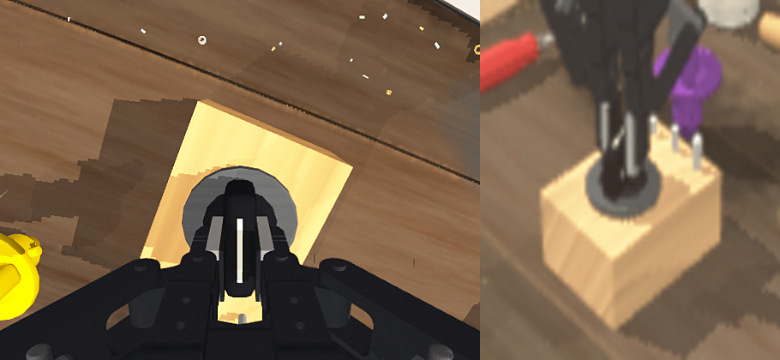

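The knob is gripped on its wing, tips about 7 mm above the flange on the black hub (240,230 in the left half), and centred across the wing. I'll lift straight up.

Emit:
send_rows(
  rows=[
    [0.8,[0,0,-0.5],0],
    [0.8,[0,0,-1],0],
    [0.8,[0,0,-2],0],
    [0.8,[0,0,-3],0],
    [0.8,[0,0,-3],0],
    [0.8,[0,0,0],0],
    [0.8,[0,0,0],0],
  ],
)

```text
t: 11.38
tool_pos: [0.5661, 0.0796, 0.1504]
tool_rot: [0.566, -3.089, -0.0]
contact_force: [0.1, 0.4, -3.1]
opening: 0.0125
grip_force: 80.0
```

```bash
cat >> h.py <<'E'
def knob():
    """flange top circle (rim) in tool frame from the wrist camera"""
    o=ctrl.get_obs();T=R.from_rotvec(o['tool_rot']).as_matrix()
    d=grab('wrist');W=cloud(d);L=(W-o['tool_pos'])@T
    m=(np.hypot(L[...,0],L[...,1])<.04)&(L[...,2]>-.002)&(L[...,2]<.022)
    zz=L[...,2][m];h,e=np.histogram(zz,44);z0=e[h.argmax()]+.00025
    f=m&(abs(L[...,2]-z0)<.002);P=L[f][:,:2]
    from scipy.optimize import least_squares
    # outer rim: farthest points per angle
    c=np.zeros(2)
    for _ in range(4):
        a=np.arctan2(P[:,1]-c[1],P[:,0]-c[0]);r=np.hypot(*(P-c).T)
        b=((a+np.pi)/(2*np.pi)*72).astype(int)%72
        E=np.array([P[b==k][r[b==k].argmax()] for k in range(72) if (b==k).sum()>2 and r[b==k].max()>.026])
        s=least_squares(lambda p:np.hypot(E[:,0]-p[0],E[:,1]-p[1])-.030,c,loss='soft_l1',f_scale=.001);c=s.x
    print('flange top tool z %.4f'%z0,'centre tool mm',(c*1000).round(1),'npts',len(E),'rms',np.sqrt((s.fun**2).mean())*1e3)
    w=m&(L[...,2]<-.012)
    print('world centre',(T@np.r_[c,z0]+o['tool_pos']).round(4),'F',o['contact_force'].round(1))
    return d
E
python3 - <<'E'
from h import *
knob();go([.533,-.175,.15],83.1)
E
```

```text
flange top tool z 0.0073 centre tool mm [1.  0.4] npts 47 rms 0.3364956343679875
world centre [0.565  0.0796 0.1432] F [ 0.1  0.4 -3.1]
pos [0.5656 0.0796 0.1495] yang 110.8 turn 27.7 shift cm (after turn) [  0.18 -25.66  -0.04]
```

Emit:
send_rows(
  rows=[
    [0.8,[0,0,0],9.2],
    [0.8,[0,0,0],9.2],
    [0.8,[0,0,0],9.3],
    [0.8,[0.07,-4.3,0],0],
    [0.8,[0,-4.3,0],0],
    [0.8,[0,-4.3,0],0],
    [0.8,[0,-4.3,0],0],
    [0.8,[0,-4.3,0],0],
    [0.8,[0,-4.2,0],0],
    [0.8,[0,0,0],0],
  ],
)

```text
t: 12.68
tool_pos: [0.5336, -0.1775, 0.1492]
tool_rot: [-0.196, -3.133, -0.001]
contact_force: [-0.8, 1.2, -3.2]
opening: 0.0119
grip_force: 80.1
```

Emit:
send_rows(
  rows=[
    [0.8,[0,0,0],0],
    [0.8,[0,0,0],0],
  ],
)

```text
t: 12.92
tool_pos: [0.5347, -0.1743, 0.1503]
tool_rot: [-0.188, -3.135, -0.001]
contact_force: [-0.7, -1.2, -2.0]
opening: 0.0122
grip_force: 80.1
```

```bash
python3 - <<'E'
from h import *
go([.5341,-.1755,.12],83.1);d=knob();save(d,'w3.png')
W=cloud(d);Z=W[...,2]
m=(np.hypot(W[...,0]-.533,W[...,1]+.175)<.036)&(Z>.064)&(Z<.071);P=W[m];print('ring pts',m.sum())
J=np.array([[np.cos(YJ),-np.sin(YJ)],[np.sin(YJ),np.cos(YJ)]]);X=(W[...,:2]-JC)@J
m=(Z>.05)&(Z<.058)&(abs(X[...,1])<.06)&(X[...,0]>-.1)&(X[...,0]<.09);print('leaf',m.sum(),cv2.minAreaRect((W[m][:,:2]*1000).astype(np.float32)),X[m].min(0),X[m].max(0))
E
```

```text
pos [ 0.5347 -0.1743  0.1503] yang 83.1 turn 0.0 shift cm (after turn) [ 0.04 -0.13  3.03]
flange top tool z 0.0074 centre tool mm [1.2 0.6] npts 48 rms 0.28651907298033835
world centre [ 0.5336 -0.1735  0.1429] F [-0.7 -1.2 -2. ]
ring pts 1745
leaf 7594 ((568.3533935546875, -178.86520385742188), (82.45069122314453, 181.89222717285156), 83.17481994628906) [-0.09998467 -0.0410783 ] [0.08187985 0.04143386]
```

View pics/w3.png

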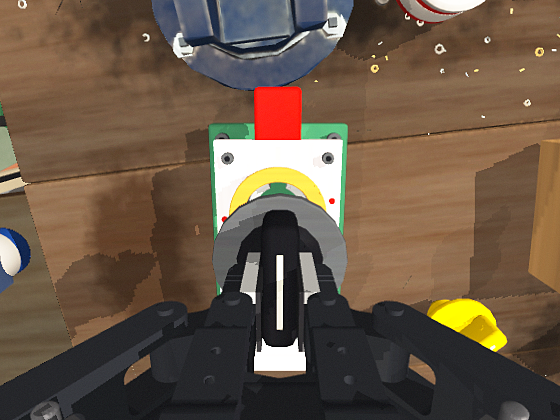

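The wrist view shows the flange (280,245) over the brass ring (280,190). The red tab at (278,115), the leaf and the wing share one axis, so alignment is good. I'll refine the barrel centre from the ring and leaf edges.

```bash
python3 - <<'E'
from h import *
from scipy.optimize import least_squares
J=np.array([[np.cos(YJ),-np.sin(YJ)],[np.sin(YJ),np.cos(YJ)]])
def ring(W,lab):
    Z=W[...,2];X=(W[...,:2]-JC)@J
    m=(np.hypot(X[...,0]+.045,X[...,1])<.038)&(abs(Z-.0675)<.003);P=X[m]
    c=np.array([-.045,0])
    for _ in range(4):
        a=np.arctan2(*(P-c).T[::-1]);r=np.hypot(*(P-c).T);b=((a+np.pi)/(2*np.pi)*90).astype(int)%90
        E=np.array([P[b==k][r[b==k].argmax()] for k in range(90) if (b==k).sum()>1 and r[b==k].max()>.028])
        s=least_squares(lambda p:np.hypot(*(E-p).T)-.031,c,loss='soft_l1',f_scale=.001);c=s.x
    print(lab,'jig mm',(c*1e3).round(2),'world',(JC+J@c).round(4),len(E),Z[m].mean(),np.abs(s.fun).mean())
    l=(Z>.05)&(Z<.058)&(X[...,0]>-.08)&(X[...,0]<.06)&(abs(X[...,1])<.05);print('  leaf y',np.percentile(X[l][:,1],[.5,99.5]))
ring(cloud(dict(np.load('s3.npz'))),'scene');ring(cloud(dict(np.load('t3.npz'))),'top');ring(cloud(grab('wrist')),'wrist')
E
```

```text
scene jig mm [-44.25  -0.92] world [ 0.5333 -0.1758] 75 0.06789976687640235 0.0008275020553162089
  leaf y [-0.042185    0.04031582]
top jig mm [-44.38  -1.59] world [ 0.533  -0.1765] 29 0.06748764629070234 0.0005512219977603466
  leaf y [-0.03635802  0.04021908]
wrist jig mm [-43.48   0.3 ] world [ 0.5342 -0.1747] 45 0.06791565274820648 0.00011356407191033558
  leaf y [-0.0406292   0.04116235]
```

Emit:
send_rows(
  rows=[
    [0.8,[-0.07,-0.12,1],0],
    [0.8,[0,0,1.2],0],
    [0.8,[0,0,1.2],0],
    [0.8,[0,0,1],0],
    [0.8,[0,0,0.8],0],
    [0.8,[0,0,0.5],0],
    [0.8,[0,0,0],0],
    [0.8,[0,0,0],0],
  ],
)

```text
t: 14.02
tool_pos: [0.5359, -0.1769, 0.0946]
tool_rot: [0.19, 3.135, -0.001]
contact_force: [0.0, 0.4, -2.7]
opening: 0.0121
grip_force: 80.1
```

Emit:
send_rows(
  rows=[
    [0.8,[0,0,0.2],0],
    [0.8,[0,0,0.2],0],
    [0.8,[0,0,0.2],0],
    [0.8,[0,0,0],0],
    [0.8,[0,0,0],0],
  ],
)

```text
t: 14.65
tool_pos: [0.5355, -0.1767, 0.0881]
tool_rot: [0.19, 3.136, -0.0]
contact_force: [0.2, 0.3, -2.7]
opening: 0.0121
grip_force: 80.1
```

Emit:
send_rows(
  rows=[
    [0.8,[0,0,0.2],0],
    [0.8,[0,0,0.2],0],
    [0.8,[0,0,0.2],0],
    [0.8,[0,0,0],0],
    [0.8,[0,0,0],0],
  ],
)

```text
t: 15.28
tool_pos: [0.5355, -0.1767, 0.0821]
tool_rot: [-0.19, -3.136, -0.0]
contact_force: [-0.0, -0.4, -2.8]
opening: 0.0119
grip_force: 80.1
```

No contact, and the pins are about 6 mm below the mouth, so they are in the slots. Pressing against the spring.

Emit:
send_rows(
  rows=[
    [0.8,[0,0,0.2],0],
    [0.8,[0,0,0.2],0],
    [0.8,[0,0,0.2],0],
    [0.8,[0,0,0.2],0],
    [0.8,[0,0,0.2],0],
    [0.8,[0,0,0],0],
    [0.8,[0,0,0],0],
  ],
)

```text
t: 16.15
tool_pos: [0.5359, -0.1769, 0.0731]
tool_rot: [0.19, 3.135, -0.0]
contact_force: [-3.6, 2.2, 6.8]
opening: 0.0123
grip_force: 81.4
```

Emit:
send_rows(
  rows=[
    [0.8,[0,0,0.1],0],
    [0.8,[0.005,-0.015,0],5],
    [0.8,[0.005,-0.015,0],8],
    [0.8,[0.005,-0.015,0],8],
    [0.8,[0,0,0],0],
    [0.8,[0,0,0],0],
  ],
)

```text
t: 16.9
tool_pos: [0.5364, -0.177, 0.0725]
tool_rot: [0.758, 3.046, 0.001]
contact_force: [-0.8, 2.6, 6.6]
opening: 0.012
grip_force: 81.5
```

```bash
python3 - <<'E'
from h import *
o=ctrl.get_obs();print(o['wrist_torque'].round(2),o['contact_force'].round(1));go([.5355,-.1767,.072],3.1)
E
```

```text
[ 0.44  0.31 -0.11] [-0.8  2.6  6.6]
pos [ 0.5364 -0.177   0.0725] yang 62.1 turn 59.0 shift cm (after turn) [ 0.04 -0.09  0.05]
```

The twist is going freely. I'll continue to near the stop.

Emit:
send_rows(
  rows=[
    [0.8,[0.005,-0.015,0],9],
    [0.8,[0.005,-0.015,0],9],
    [0.8,[0.005,-0.015,0],9],
    [0.8,[0.005,-0.015,0],9],
    [0.8,[0.005,-0.015,0],9],
    [0.8,[0.005,-0.01,0],6],
    [0.8,[0,0,0],0],
    [0.8,[0,0,0],0],
  ],
)

```text
t: 17.9
tool_pos: [0.5356, -0.1774, 0.0726]
tool_rot: [1.996, 2.424, 0.002]
contact_force: [-0.8, 2.7, 6.7]
opening: 0.0122
grip_force: 81.5
```

```bash
python3 - <<'E'
from h import *
o=ctrl.get_obs();print(o['wrist_torque'].round(2),o['contact_force'].round(1));go([.5355,-.1767,.072],3.1)
E
```

```text
[ 0.45  0.35 -0.11] [-0.8  2.7  6.7]
pos [ 0.5356 -0.1774  0.0726] yang 11.1 turn 8.0 shift cm (after turn) [ 0.07 -0.01  0.06]
```

Emit:
send_rows(
  rows=[
    [0.8,[0,0,0],3],
    [0.8,[0,0,0],3],
    [0.8,[0,0,0],3],
    [0.8,[0,0,0],2],
    [0.8,[0,0,0],0],
    [0.8,[0,0,0],0],
  ],
)

```text
t: 18.65
tool_pos: [0.535, -0.1774, 0.0725]
tool_rot: [2.219, 2.223, 0.001]
contact_force: [-3.4, 3.0, 9.7]
opening: 0.0124
grip_force: 81.7
```

```bash
python3 - <<'E'
from h import *
o=ctrl.get_obs();print(o['wrist_torque'].round(2),o['contact_force'].round(1));go([.5355,-.1767,.072],3.1)
E
```

```text
[0.51 0.71 0.16] [-3.4  3.   9.7]
pos [ 0.535  -0.1774  0.0725] yang 0.1 turn -3.0 shift cm (after turn) [0.06 0.05 0.05]
```

The torque has risen at 83°, so it is at the stop. Easing off.

Emit:
send_rows(
  rows=[
    [0.8,[0,0,-0.1],0],
    [0.8,[0,0,-0.1],0],
    [0.8,[0,0,-0.1],0],
    [0.8,[0,0,-0.1],0],
    [0.8,[0,0,0],0],
    [0.8,[0,0,0],0],
  ],
)

```text
t: 19.4
tool_pos: [0.5347, -0.1775, 0.0754]
tool_rot: [2.22, 2.222, 0.001]
contact_force: [0.1, 3.1, 5.1]
opening: 0.0123
grip_force: 81.1
```

Emit:
send_rows(
  rows=[
    [0.8,[0,0,-0.1],0],
    [0.8,[0,0,-0.1],0],
    [0.8,[0,0,0],0],
    [0.8,[0,0,0],0],
  ],
)

```text
t: 19.9
tool_pos: [0.5346, -0.1775, 0.0772]
tool_rot: [2.22, 2.222, 0.0]
contact_force: [0.3, 1.4, 3.3]
opening: 0.0119
grip_force: 80.9
```

Emit:
send_rows(
  rows=[
    [0.8,[0,0,-0.05],0],
    [0.8,[0,0,-0.05],0],
    [0.8,[0,0,-0.05],0],
    [0.8,[0,0,0],0],
    [0.8,[0,0,0],0],
  ],
)

```text
t: 20.52
tool_pos: [0.5344, -0.1775, 0.0781]
tool_rot: [2.22, 2.223, -0.0]
contact_force: [4.0, -0.1, -4.2]
opening: 0.0123
grip_force: 79.9
```

```bash
python3 - <<'E'
from h import *
o=ctrl.get_obs();print(o['wrist_torque'].round(2),o['contact_force'].round(1));go([.5355,-.1767,.0774],3.1);d=knob()
W=cloud(d)
s=grab('scene')
cv2.imwrite('pics/f1.png',np.hstack([cv2.resize(d['frame'],(480,360))[:,:,::-1],cv2.resize(s['frame'][190:340,270:400],(312,360),interpolation=2)[:,:,::-1]]))
E
```

```text
[-0.15 -0.76 -0.01] [ 4.  -0.1 -4.2]
pos [ 0.5344 -0.1775  0.0781] yang 0.1 turn -3.0 shift cm (after turn) [0.08 0.11 0.07]
flange top tool z 0.0070 centre tool mm [2.  0.6] npts 48 rms 0.317188470368549
world centre [ 0.535  -0.1755  0.0711] F [ 4.  -0.1 -4.2]
```

View pics/f1.png

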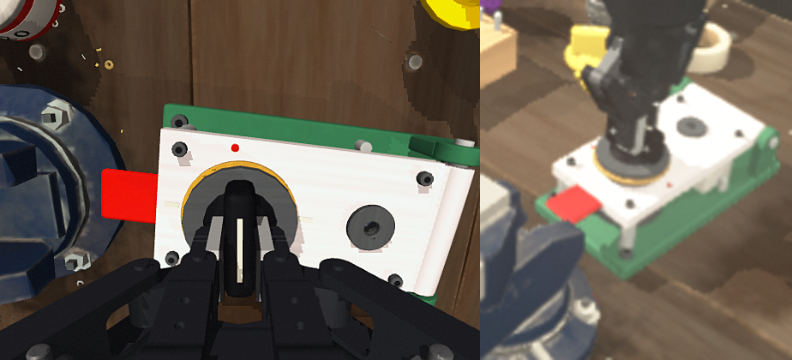

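The views show the flange on the brass ring, the leaf flat and the wing across the jig. The upward force changed abruptly (+3.3 to −4.2 N), so the pins are against the notch tops. I'll check the lock with a small back-twist.

Emit:
send_rows(
  rows=[
    [0.8,[0,0,0.03],-2],
    [0.8,[0,0,0],-2],
    [0.8,[0,0,0],-2],
    [0.8,[0,0,0],0],
    [0.8,[0,0,0],0],
  ],
)

```text
t: 21.25
tool_pos: [0.5338, -0.1774, 0.078]
tool_rot: [-2.099, -2.335, 0.002]
contact_force: [-1.2, -0.4, -2.2]
opening: 0.0122
grip_force: 80.2
```

```bash
python3 - <<'E'
from h import *
o=ctrl.get_obs();print(o['wrist_torque'].round(2),o['contact_force'].round(1));go([.5344,-.1775,.0781],3.1)
E
```

```text
[-0.16  0.24  0.05] [-1.2 -0.4 -2.2]
pos [ 0.5338 -0.1774  0.078 ] yang 6.1 turn 3.0 shift cm (after turn) [-0.02  0.06 -0.01]
```

Emit:
send_rows(
  rows=[
    [0.8,[0,0,0],-2],
    [0.8,[0,0,0],-2],
    [0.8,[0,0,0],0],
    [0.8,[0,0,0],0],
  ],
)

```text
t: 21.75
tool_pos: [0.5343, -0.1773, 0.0781]
tool_rot: [-2.017, -2.407, 0.0]
contact_force: [-0.7, -0.5, -4.4]
opening: 0.0122
grip_force: 80.0
```

```bash
python3 - <<'E'
from h import *
o=ctrl.get_obs();print(o['wrist_torque'].round(2),o['contact_force'].round(1));go([.5344,-.1775,.0781],3.1)
E
```

```text
[ 0.    0.19 -0.17] [-0.7 -0.5 -4.4]
pos [ 0.5343 -0.1773  0.0781] yang 10.1 turn 7.0 shift cm (after turn) [-0.02  0.01 -0.  ]
```

At 73° the notch wall resists (the torque reverses), so the knob is locked. Returning to 80°, neutral.

Emit:
send_rows(
  rows=[
    [0.8,[0,0,0],3],
    [0.8,[0,0,0],4],
    [0.8,[0,0,0],0],
    [0.8,[0,0,0],0],
    [0.8,[0,0,0],0],
    [0.8,[0,0,0],0],
  ],
)

```text
t: 22.5
tool_pos: [0.5344, -0.1773, 0.0781]
tool_rot: [-2.161, -2.28, -0.0]
contact_force: [0.4, 0.7, -5.0]
opening: 0.0124
grip_force: 79.9
```

```bash
python3 - <<'E'
from h import *
o=ctrl.get_obs();print(o['wrist_torque'].round(2),o['contact_force'].round(1));go([.5344,-.1775,.0781],3.1);knob()
E
```

```text
[ 0.05  0.   -0.08] [ 0.4  0.7 -5. ]
pos [ 0.5344 -0.1773  0.0781] yang 3.1 turn -0.0 shift cm (after turn) [-0.02  0.    0.  ]
flange top tool z 0.0070 centre tool mm [2.  0.6] npts 48 rms 0.35120700674859356
world centre [ 0.5349 -0.1753  0.0711] F [ 0.4  0.7 -5. ]
```

```bash
python3 -c "
from station import ctrl
print(ctrl.finish_job())"
```

```text
the job is handed in; nothing more can be done
None
```

The leaf is shut over the block, and the black wing knob is seated and locked in the barrel at about 80° and still gripped by its wing; the job was handed in at about 22.5 s.

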